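# Feel the free play of a test slide's coupling and set its verdict flag

## Robot

A 6-joint arm with a two-finger parallel gripper is mounted at the origin on the work surface; the furniture and walls round the work are solid. World frame = base frame: x ahead of the robot, y to its left, z up, the work surface at z = 0. Lengths are in mm, angles in rad, forces in N, time in s.
With the tool pointing down it reaches from about 375 to 825 mm from the base axis. Payload 5.5 kg.
Tool frame: the origin (TCP) lies midway between the tips of the shut fingers; the grasp point (between the pads) lies 19 mm behind it; z points along the fingers, y is the line along which they close (so a half turn about z gives the same grasp; the last joint's range is limited). The gripper opens to 85 mm and grips with 20 to 120 N. Pads are 22 mm wide; open, the fingers measure 114 mm over their backs; the gripper's body (76 mm by 85 mm) begins 54 mm behind the grasp point. The pads swing forward as they close: fully open they stand 13 mm farther back than shut.
Start: joints at [-1.122, 0.314, -0.047, 1.21, 0, 1.571], TCP at [260.327, -540.578, 231.299] pointing down, gripper open.
Joint ranges: [-2.67, 2.67], [-0.69, 1.73], [-1.03, 1.25], [-2.08, 2.16], [-1.42, 1.45], [-3.14, 3.14]. Speed limits (rad/s): [2.39, 2.39, 3.01, 3.14, 3.14, 3.14].

## Interface

Orientations are given as a unit quaternion [x, y, z, w].
In Python, from bench import ctrl gives the robot as it stands.
- The arm moves only by the tool servo_tool, never from a script. Its argument "plan" is a list of rows, each an object of numbers: "wx", "wy", "wz": the turn, a rotation vector about the tool's x, y, z in rad; "tx", "ty", "tz": the shift along the tool's x, y, z in m; "jaw": the closure in counts, from 0 (fully open) to 255 (shut). In form: [{"wx": .., "wy": .., "wz": .., "tx": .., "ty": .., "tz": .., "jaw": ..}, ...]. A call has 1 to 20 rows; each row shifts and turns the commanded pose from where the row before left it, along the tool's axes as they then stand; what a row does not reach is not made up. A row lasts 1/10 s, in which the tool goes at most 50 mm and 8.59 degrees, less where a joint would pass 70% of its speed; a pose out of reach is approached as far as the arm can. A call with a gripper value outside its range is refused whole. The fingers move at their own pace and stop on an object; the grip force is fixed at half the most. Time passes only in rows, so rows that do not move let the fingers close. It gives the time, the measured TCP pose, the force, the opening and the grip force at its end, in the units of the state.
- ctrl.get_obs(): the state, without advancing time (a new reading comes with each control period).
- ctrl.camera(name): name is "scene" or "top"; returns the picture (420x560x3 uint8, red, green, blue); there is no depth.
- ctrl.camera_info(name): a dict with "mtx" (3x3 intrinsics, pixels), "distortion" ([k1, k2, p1, p2, k3] as OpenCV has them; the pictures are not rectified), "camera_from_world" (4x4, takes a point from world to camera coordinates). Camera axes: x right, y down, z forward; pixel columns grow to the right and rows downward; lengths in mm; the calibration is good to about 2 mm. A picture is of the moment at which its call begins. camera_info takes no time and is no camera call.
- ctrl.finish_job(): hands the job in; it is judged then, once.
The state is a dict: "t": time; "q": joint angles; "joint_velocities": joint speeds; "tau": joint torques, N m; "eef_pos": TCP position; "tool_rot": TCP orientation; "force": force on the tool from outside, world axes, zero at the start; "ft_torque": the same for the moment, N m; "gripper_width": finger opening in mm; "grasp_force": force on a finger pad.
Only numpy, scipy, OpenCV 4.12 (cv2) and the standard library are available. Lean on these libraries where they do the work, as an engineer would, in place of code of your own. Each camera call takes 0.05 s, during which the arm holds its last target. There are 200 camera calls.

## Task

Check the free play of the test slide's coupling: take the carriage by its orange post, push it gently towards the motor end until you feel firm resistance, then gently back the other way until it resists again, and leave it in the middle between those two points. Then slide the yellow verdict flag all the way to the red end of its strip if the free play was more than 21 mm from end to end, otherwise all the way to the green end.

Things in the scene. Friction and masses are not known exactly. Their poses are not given: they have to be found in the camera images.
- test_slide: Fixed test slide, aluminium base 160 x 156 x 12 mm, guide rods along its y axis. Origin: on the bench under the middle of the base and rods. Its +y points to the motor end (dark cylinder, 34 mm across, beyond the end block). On its +x side a blue cover hides the coupling. Turned up to 15 degrees. Only the orange post and the yellow flag stand above 50 mm.
- carriage: Grey carriage block, 60 mm across, 44 mm along the rods; slides only along the slide's y, origin at bench level under the post. Drag about 1 N until the hidden coupling stops it firmly; where that is each way varies and cannot be seen. Free play 14 to 28 mm in all. Pushing 3 to 8 N against the stop is enough to feel it, over 30 N damages it. Stays where it is left.
- grip_post (a point): Point on the axis of the carriage's orange grip post, 80 mm above the bench. The post is 22 x 22 mm, square to the slide, and reaches from 48 to 91 mm above the bench; the carriage's top below it is at 50 mm.
- verdict_flag (a joint): Position of the yellow verdict flag along its strip on the slide's near (-x) side, in m: +0.043 is the stop at the red end (towards the motor), -0.043 the stop at the green end, starts near the middle. Drag about 1.5 N; stays where it is left.
- flag_knob (a point): Point on the axis of the yellow flag's grip, 52 mm above the bench and 62 mm from the rods' middle line. The grip is 14 mm along the slide's y by 18 mm along its x, from 28 to 62 mm above the bench; its grey foot is 20 mm by 26 mm and 8 mm high.

How it is judged:
By the outcome, as a careful person would: the job done as asked, in the order asked, and still so for the second after the job is handed in, with the robot touching nothing.
It also fails if it takes over 51 s, if anything falls off the work surface, if the arm or the gripper's body presses on something with over 40 N, if the wrist force passes 120 N, or if a joint passes its speed limit or range.

## Working session

There is one attempt and no reset: what is moved stays moved. The work goes in short steps, Python scripts to look and compute and a tool call to move; the robot and the scene stay as the last step left them, time stands still between calls to the robot, and variables do not carry over. Pictures are saved under pics/ and viewed, at most 10 in all, crops included, and the job is handed in when it is done.

Besides the shell and the picture viewer there is one more tool, called after "Call:" as name(argument=value, ...) on one line, values as JSON. servo_tool: Moves the arm, as the interface text tells. Its arguments: {"type":"object","properties":{"plan":{"type":"array"}},"required":["plan"]}

```bash
mkdir -p pics
python3 - <<'E'
from bench import ctrl
import cv2
for n in("scene","top"):
    cv2.imwrite(f"pics/{n}0.png",ctrl.camera(n)[:,:,::-1]); i=ctrl.camera_info(n); print(n,i)
o=ctrl.get_obs();print(o)
E
```

```text
scene {'mtx': array([[481.68300904,   0.        , 272.85096973],
       [  0.        , 481.68300904, 214.45721109],
       [  0.        ,   0.        ,   1.        ]]), 'distortion': array([-0.14467969,  0.        ,  0.        ,  0.        ,  0.        ]), 'camera_from_world': array([[-8.50762152e-01,  5.25540032e-01, -3.38170236e-03,
         2.68382857e+02],
       [ 2.82855817e-01,  4.52454553e-01, -8.45740778e-01,
        -2.47558594e+02],
       [-4.42940569e-01, -7.20480779e-01, -5.33583265e-01,
         1.40087558e+03],
       [ 0.00000000e+00,  0.00000000e+00,  0.00000000e+00,
         1.00000000e+00]])}
top {'mtx': array([[479.87735073,   0.        , 280.84121886],
       [  0.        , 479.87735073, 206.10452365],
       [  0.        ,   0.        ,   1.        ]]), 'distortion': array([-0.07042663,  0.        ,  0.        ,  0.        ,  0.        ]), 'camera_from_world': array([[ 2.82920758e-02, -9.99556886e-01, -9.25150553e-03,
         3.46682329e+02],
       [-9.98535953e-01, -2.78338917e-02, -4.63812932e-02,
         5.53276392e+02],
       [ 4.61032356e-02,  1.055018
[... 162 characters left out ...]
1.12199955e+00,  3.14169946e-01, -4.79527301e-02,  1.21018062e+00,
       -1.98556438e-06,  1.57080598e+00]), 'joint_velocities': array([-1.08694822e-03, -1.11846646e-03,  3.66022818e-03, -1.65839173e-04,
        8.35848101e-04, -7.16282115e-05]), 'tau': array([ 4.51362976e-04, -5.40765917e+01,  3.40541446e+01,  1.11262780e-02,
        2.09628479e-05, -1.91296510e-05]), 'eef_pos': array([ 260.11229737, -540.13326671,  230.52354556]), 'tool_rot': array([ 9.74928951e-01,  2.22515107e-01, -1.68636434e-04, -7.34370306e-04]), 'force': array([ 0.11422313, -0.23997842,  0.78591799]), 'ft_torque': array([-0.02832388,  0.0397148 ,  0.02301503]), 'grasp_force': 0.0, 'gripper_width': 85.31601573781415}
```

View pics/top0.png

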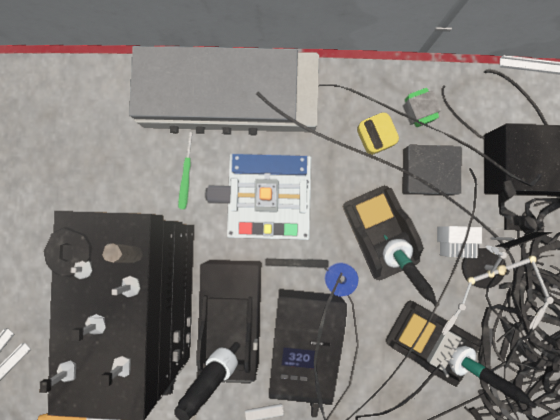

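View pics/scene0.png

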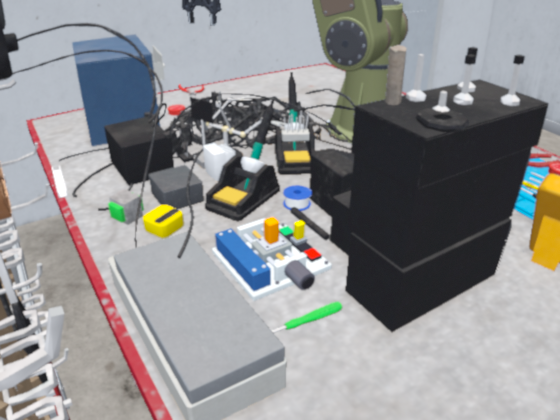

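The top view shows the slide near (268,196), with its motor to the left (world +y) and the blue cover at the far side (+x). The post is near (266,194) and the flag near (268,229). Next I'll enlarge that area.

Run:
```python
import cv2
a=cv2.imread("pics/top0.png")[145:245,195:325];cv2.imwrite("pics/tc.png",cv2.resize(a,None,fx=6,fy=6,interpolation=cv2.INTER_CUBIC))
a=cv2.imread("pics/scene0.png")[205:300,205:335];cv2.imwrite("pics/sc.png",cv2.resize(a,None,fx=6,fy=6,interpolation=cv2.INTER_CUBIC))
```

```text
(no output)
```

View pics/tc.png

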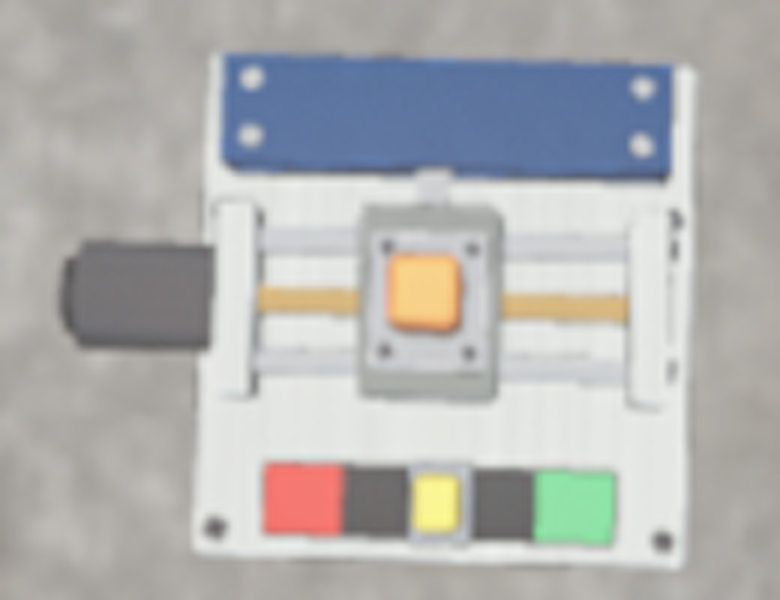

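View pics/sc.png

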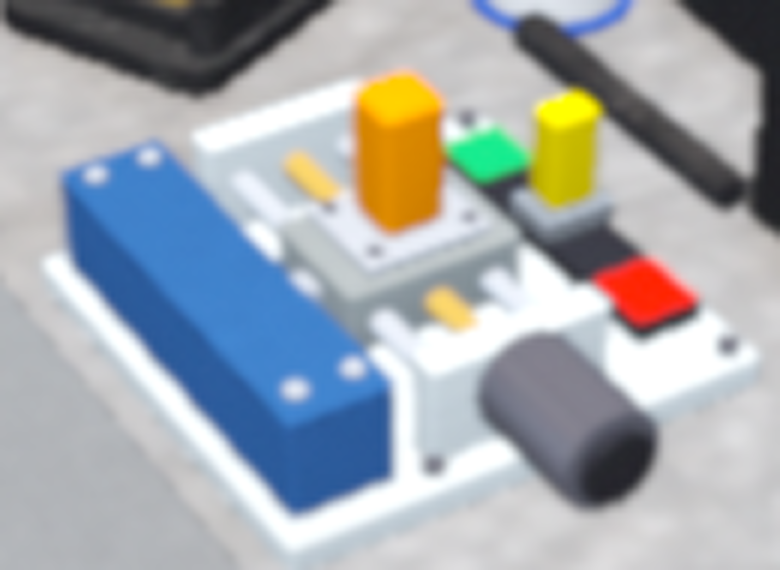

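The enlarged top crop gives the post top centre at (424,288) and the flag top at (436,502). The base corners are (217,53), (692,68), (683,568) and (193,553). The scene crop gives the post top at (400,93) and the flag top at (570,105).

```bash
cat > h.py <<'E'
import numpy as np, cv2
from bench import ctrl
def ray(n,p,z):
    i=ctrl.camera_info(n);T=i["camera_from_world"];R=T[:3,:3];c=-R.T@T[:3,3]
    u=cv2.undistortPoints(np.array([[p]],float),i["mtx"],i["distortion"])[0,0]
    d=R.T@np.array([u[0],u[1],1]);return (c+d*(z-c[2])/d[2])[:2]
def crop(n,p,off,z,f=6): return ray(n,[(p[k]+.5)/f-.5+off[k] for k in(0,1)],z)
E
python3 - <<'E'
from h import *
t=lambda p,z:crop("top",p,(195,145),z)
s=lambda p,z:crop("scene",p,(205,205),z)
np.set_printoptions(precision=1,suppress=True)
print("post",t((424,288),91),s((400,93),91)); print("flag",t((436,502),62),s((570,105),62))
C=[t(p,12) for p in((217,53),(692,68),(683,568),(193,553))]
print("corners",C,np.mean(C,0))
for k in range(4):print(np.linalg.norm(C[k]-C[k-1]))
d=C[0]-C[1]+C[3]-C[2];print("yaw y edges",np.degrees(np.arctan2(-d[0],d[1])))
d=C[0]-C[3]+C[1]-C[2];print("yaw x edges",np.degrees(np.arctan2(d[1],d[0])))
R=[t(p,13) for p in((263,463),(617,471),(617,545),(263,536))];d=R[0]-R[1]+R[3]-R[2];print("strip",R,np.degrees(np.arctan2(-d[0],d[1])))
d=t((225,53),45)-t((672,66),45);print(np.degrees(np.arctan2(-d[0],d[1])))
print("tower near corner",ray("top",(192,215),250),ray("top",(165,215),250), "graybox",ray("top",(300,125),60))
E
```

```text
post [562.7 389.2] [558.8 389.2]
flag [500.5 384.9] [495.4 383.8]
corners [array([642.2, 461.3]), array([641.4, 309. ]), array([481.8, 307.9]), array([482. , 463.6])] [561.9 385.5]
160.1682732842553
152.2919979487793
159.63561000762465
155.76993875687583
yaw y edges -0.20148977181487804
yaw x edges -0.19739170899217542
strip [array([511.3, 442.1]), array([511.9, 329.6]), array([488.5, 329. ]), array([488.1, 441.4])] 0.25785778626088546
-0.15987704883849274
tower near corner [516.3 485.1] [515.2 523.8] graybox [690.5 330.8]
```

Call:
servo_tool(plan=[{"wz": -0.14,"tz": -0.015,"jaw": 110},{"wz": -0.14,"tz": -0.015,"jaw": 110},{"wz": -0.14,"tz": -0.015,"jaw": 110},{"wz": -0.14,"tz": -0.015,"jaw": 110},{"wz": -0.14,"tz": -0.015,"jaw": 110},{"wz": -0.14,"tz": -0.015,"jaw": 110},{"wz": -0.14,"tz": -0.015,"jaw": 110},{"wz": -0.14,"tz": -0.015,"jaw": 110},{"ty": 0.04,"tx": 0.02,"jaw": 110},{"ty": 0.04,"tx": 0.02,"jaw": 110},{"ty": 0.04,"tx": 0.03,"jaw": 110},{"ty": 0.03,"tx": 0.04,"jaw": 110},{"tx": 0.04,"ty": 0.02,"jaw": 110},{"tx": 0.045,"jaw": 110},{"tx": 0.045,"jaw": 110},{"tx": 0.045,"jaw": 110},{"tx": 0.045,"jaw": 110},{"tx": 0.045,"jaw": 110},{"tx": 0.045,"jaw": 110},{"tx": 0.045,"jaw": 110}])

```text
$.plan[0]: bad value
```

Call:
servo_tool(plan=[{"wx": 0,"wy": 0,"wz": -0.14,"tx": 0,"ty": 0,"tz": -0.015,"jaw": 110},{"wx": 0,"wy": 0,"wz": -0.14,"tx": 0,"ty": 0,"tz": -0.015,"jaw": 110},{"wx": 0,"wy": 0,"wz": -0.14,"tx": 0,"ty": 0,"tz": -0.015,"jaw": 110},{"wx": 0,"wy": 0,"wz": -0.14,"tx": 0,"ty": 0,"tz": -0.015,"jaw": 110},{"wx": 0,"wy": 0,"wz": -0.14,"tx": 0,"ty": 0,"tz": -0.015,"jaw": 110},{"wx": 0,"wy": 0,"wz": -0.14,"tx": 0,"ty": 0,"tz": -0.015,"jaw": 110},{"wx": 0,"wy": 0,"wz": -0.14,"tx": 0,"ty": 0,"tz": -0.015,"jaw": 110},{"wx": 0,"wy": 0,"wz": -0.14,"tx": 0,"ty": 0,"tz": -0.015,"jaw": 110},{"wx": 0,"wy": 0,"wz": 0,"tx": 0.02,"ty": 0.04,"tz": 0,"jaw": 110},{"wx": 0,"wy": 0,"wz": 0,"tx": 0.02,"ty": 0.04,"tz": 0,"jaw": 110},{"wx": 0,"wy": 0,"wz": 0,"tx": 0.03,"ty": 0.04,"tz": 0,"jaw": 110},{"wx": 0,"wy": 0,"wz": 0,"tx": 0.04,"ty": 0.03,"tz": 0,"jaw": 110},{"wx": 0,"wy": 0,"wz": 0,"tx": 0.04,"ty": 0.02,"tz": 0,"jaw": 110},{"wx": 0,"wy": 0,"wz": 0,"tx": 0.045,"ty": 0,"tz": 0,"jaw": 110},{"wx": 0,"wy": 0,"wz": 0,"tx": 0.045,"ty": 0,"tz": 0,"jaw": 110}])

```text
t: 1.6
eef_pos: [431.1, -298.9, 350.4]
tool_rot: [0.708, 0.707, -0.0, -0.001]
force: [0.0, 0.3, -0.2]
gripper_width: 48.7
grasp_force: 0.0
```

Call:
servo_tool(plan=[{"wx": 0,"wy": 0,"wz": 0,"tx": 0.042,"ty": 0.008,"tz": 0,"jaw": 110},{"wx": 0,"wy": 0,"wz": 0,"tx": 0.042,"ty": 0.008,"tz": 0,"jaw": 110},{"wx": 0,"wy": 0,"wz": 0,"tx": 0.042,"ty": 0.008,"tz": 0,"jaw": 110},{"wx": 0,"wy": 0,"wz": 0,"tx": 0.042,"ty": 0.008,"tz": 0,"jaw": 110},{"wx": 0,"wy": 0,"wz": 0,"tx": 0.042,"ty": 0.008,"tz": 0,"jaw": 110},{"wx": 0,"wy": 0,"wz": 0,"tx": 0.042,"ty": 0.008,"tz": 0,"jaw": 110},{"wx": 0,"wy": 0,"wz": 0,"tx": 0.042,"ty": 0.008,"tz": 0,"jaw": 110},{"wx": 0,"wy": 0,"wz": 0,"tx": 0.042,"ty": 0.008,"tz": 0,"jaw": 110},{"wx": 0,"wy": 0,"wz": 0,"tx": 0.042,"ty": 0.008,"tz": 0,"jaw": 110},{"wx": 0,"wy": 0,"wz": 0,"tx": 0.042,"ty": 0.008,"tz": 0,"jaw": 110},{"wx": 0,"wy": 0,"wz": 0,"tx": 0.042,"ty": 0.008,"tz": 0,"jaw": 110},{"wx": 0,"wy": 0,"wz": 0,"tx": 0.042,"ty": 0.008,"tz": 0,"jaw": 110},{"wx": 0,"wy": 0,"wz": 0,"tx": 0.042,"ty": 0.008,"tz": 0,"jaw": 110},{"wx": 0,"wy": 0,"wz": 0,"tx": 0.042,"ty": 0.008,"tz": 0,"jaw": 110},{"wx": 0,"wy": 0,"wz": 0,"tx": 0.042,"ty": 0.008,"tz": 0,"jaw": 110},{"wx": 0,"wy": 0,"wz": 0,"tx": 0.02,"ty": 0.004,"tz": 0,"jaw": 110},{"wx": 0,"wy": 0,"wz": 0,"tx": 0,"ty": 0,"tz": 0,"jaw": 110},{"wx": 0,"wy": 0,"wz": 0,"tx": 0,"ty": 0,"tz": 0,"jaw": 110}])

```text
t: 3.4
eef_pos: [555.8, 348.9, 350.4]
tool_rot: [0.708, 0.707, -0.001, -0.0]
force: [0.4, 0.2, 0.6]
gripper_width: 48.4
grasp_force: 0.0
```

Call:
servo_tool(plan=[{"wx": 0,"wy": 0,"wz": 0,"tx": 0.02,"ty": 0.005,"tz": 0,"jaw": 110},{"wx": 0,"wy": 0,"wz": 0,"tx": 0.02,"ty": 0,"tz": 0.02,"jaw": 110},{"wx": 0,"wy": 0,"wz": 0,"tx": 0,"ty": 0,"tz": 0.04,"jaw": 110},{"wx": 0,"wy": 0,"wz": 0,"tx": 0,"ty": 0,"tz": 0.04,"jaw": 110},{"wx": 0,"wy": 0,"wz": 0,"tx": 0,"ty": 0,"tz": 0.04,"jaw": 110},{"wx": 0,"wy": 0,"wz": 0,"tx": 0,"ty": 0,"tz": 0.04,"jaw": 110},{"wx": 0,"wy": 0,"wz": 0,"tx": 0,"ty": 0,"tz": 0.04,"jaw": 110},{"wx": 0,"wy": 0,"wz": 0,"tx": 0,"ty": 0,"tz": 0.02,"jaw": 110},{"wx": 0,"wy": 0,"wz": 0,"tx": 0,"ty": 0,"tz": 0,"jaw": 110},{"wx": 0,"wy": 0,"wz": 0,"tx": 0,"ty": 0,"tz": 0,"jaw": 110}])

```text
t: 4.4
eef_pos: [561.5, 387.9, 112.2]
tool_rot: [0.708, 0.706, 0.0, 0.0]
force: [0.4, -0.3, 0.8]
gripper_width: 48.5
grasp_force: 0.0
```

Run:
```python
from bench import ctrl
import cv2
a=ctrl.camera("scene")[:,:,::-1][130:300,190:390];cv2.imwrite("pics/s1.png",cv2.resize(a,None,fx=3.5,fy=3.5,interpolation=cv2.INTER_CUBIC))
print(ctrl.get_obs()["q"],ctrl.get_obs()["force"])
```

```text
[ 6.04835436e-01  5.29531317e-01  1.48028319e-03  1.04044422e+00
 -9.30260244e-05  2.17857397e+00] [0.64061602 0.20762032 0.13607214]
```

View pics/s1.png

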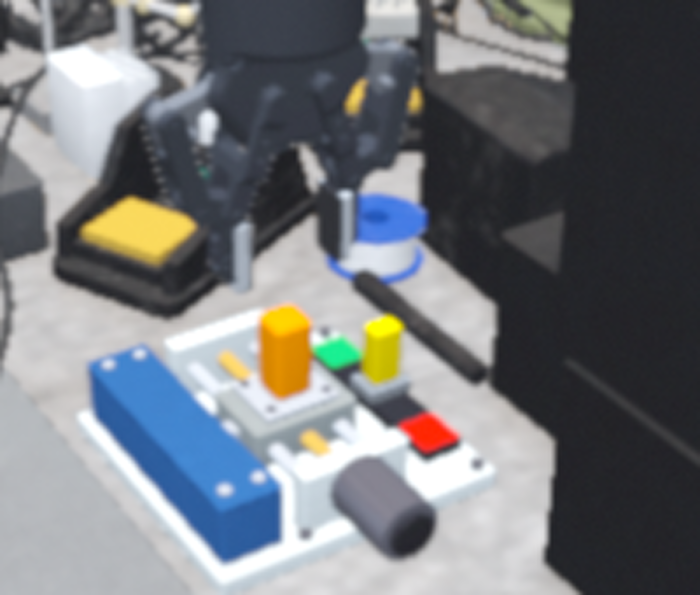

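The picture shows the fingers straddling the post (285,350) with clearance, and the flag at (383,350) is outside them. Next: descend and close.

Call:
servo_tool(plan=[{"wx": 0,"wy": 0,"wz": 0,"tx": 0,"ty": 0,"tz": 0.025,"jaw": 110},{"wx": 0,"wy": 0,"wz": 0,"tx": 0,"ty": 0,"tz": 0.02,"jaw": 110},{"wx": 0,"wy": 0,"wz": 0,"tx": 0,"ty": 0,"tz": 0.01,"jaw": 110},{"wx": 0,"wy": 0,"wz": 0,"tx": 0,"ty": 0,"tz": 0,"jaw": 110},{"wx": 0,"wy": 0,"wz": 0,"tx": 0,"ty": 0,"tz": 0,"jaw": 150},{"wx": 0,"wy": 0,"wz": 0,"tx": 0,"ty": 0,"tz": 0,"jaw": 170},{"wx": 0,"wy": 0,"wz": 0,"tx": 0,"ty": 0,"tz": 0,"jaw": 255},{"wx": 0,"wy": 0,"wz": 0,"tx": 0,"ty": 0,"tz": 0,"jaw": 255},{"wx": 0,"wy": 0,"wz": 0,"tx": 0,"ty": 0,"tz": 0,"jaw": 255},{"wx": 0,"wy": 0,"wz": 0,"tx": 0,"ty": 0,"tz": 0,"jaw": 255}])

```text
t: 5.45
eef_pos: [563.2, 389.5, 58.2]
tool_rot: [0.708, 0.706, 0.002, 0.001]
force: [4.9, -0.5, 5.2]
gripper_width: 21.0
grasp_force: 61.5
```

Call:
servo_tool(plan=[{"wx": 0,"wy": 0,"wz": 0,"tx": 0.001,"ty": 0.001,"tz": 0,"jaw": 255},{"wx": 0,"wy": 0,"wz": 0,"tx": 0.001,"ty": 0,"tz": 0,"jaw": 255},{"wx": 0,"wy": 0,"wz": 0,"tx": 0,"ty": 0,"tz": 0,"jaw": 255}])

```text
t: 5.75
eef_pos: [563.2, 391.6, 58.2]
tool_rot: [0.708, 0.706, 0.001, 0.0]
force: [2.4, -0.9, 8.6]
gripper_width: 21.3
grasp_force: 61.9
```

Call:
servo_tool(plan=[{"wx": 0,"wy": 0,"wz": 0,"tx": 0.001,"ty": 0,"tz": 0,"jaw": 255},{"wx": 0,"wy": 0,"wz": 0,"tx": 0.001,"ty": 0,"tz": 0,"jaw": 255},{"wx": 0,"wy": 0,"wz": 0,"tx": 0.001,"ty": 0,"tz": 0,"jaw": 255},{"wx": 0,"wy": 0,"wz": 0,"tx": 0,"ty": 0,"tz": 0,"jaw": 255}])

```text
t: 6.15
eef_pos: [563.2, 394.7, 58.2]
tool_rot: [0.708, 0.706, 0.001, 0.0]
force: [1.7, -0.1, 8.8]
gripper_width: 21.1
grasp_force: 61.9
```

Call:
servo_tool(plan=[{"wx": 0,"wy": 0,"wz": 0,"tx": 0.001,"ty": 0,"tz": 0,"jaw": 255},{"wx": 0,"wy": 0,"wz": 0,"tx": 0.001,"ty": 0,"tz": 0,"jaw": 255},{"wx": 0,"wy": 0,"wz": 0,"tx": 0.001,"ty": 0,"tz": 0,"jaw": 255},{"wx": 0,"wy": 0,"wz": 0,"tx": 0,"ty": 0,"tz": 0,"jaw": 255}])

```text
t: 6.55
eef_pos: [563.2, 395.8, 58.1]
tool_rot: [0.708, 0.706, 0.0, 0.001]
force: [0.3, -5.6, 10.3]
gripper_width: 21.2
grasp_force: 62.2
```

Call:
servo_tool(plan=[{"wx": 0,"wy": 0,"wz": 0,"tx": 0.0004,"ty": 0,"tz": 0,"jaw": 255},{"wx": 0,"wy": 0,"wz": 0,"tx": 0,"ty": 0,"tz": 0,"jaw": 255},{"wx": 0,"wy": 0,"wz": 0,"tx": 0,"ty": 0,"tz": 0,"jaw": 255}])

```text
t: 6.85
eef_pos: [563.2, 395.8, 58.1]
tool_rot: [0.708, 0.706, 0.0, 0.001]
force: [1.3, -7.1, 10.6]
gripper_width: 21.3
grasp_force: 62.3
```

Call:
servo_tool(plan=[{"wx": 0,"wy": 0,"wz": 0,"tx": -0.002,"ty": 0,"tz": 0,"jaw": 255},{"wx": 0,"wy": 0,"wz": 0,"tx": -0.002,"ty": 0,"tz": 0,"jaw": 255},{"wx": 0,"wy": 0,"wz": 0,"tx": -0.002,"ty": 0,"tz": 0,"jaw": 255},{"wx": 0,"wy": 0,"wz": 0,"tx": -0.002,"ty": 0,"tz": 0,"jaw": 255},{"wx": 0,"wy": 0,"wz": 0,"tx": -0.002,"ty": 0,"tz": 0,"jaw": 255},{"wx": 0,"wy": 0,"wz": 0,"tx": -0.002,"ty": 0,"tz": 0,"jaw": 255},{"wx": 0,"wy": 0,"wz": 0,"tx": -0.001,"ty": 0,"tz": 0,"jaw": 255},{"wx": 0,"wy": 0,"wz": 0,"tx": -0.001,"ty": 0,"tz": 0,"jaw": 255},{"wx": 0,"wy": 0,"wz": 0,"tx": -0.001,"ty": 0,"tz": 0,"jaw": 255},{"wx": 0,"wy": 0,"wz": 0,"tx": 0,"ty": 0,"tz": 0,"jaw": 255}])

```text
t: 7.85
eef_pos: [563.2, 383.2, 58.2]
tool_rot: [0.708, 0.706, 0.002, 0.0]
force: [1.7, 1.1, 7.6]
gripper_width: 21.1
grasp_force: 61.8
```

Call:
servo_tool(plan=[{"wx": 0,"wy": 0,"wz": 0,"tx": -0.001,"ty": 0,"tz": 0,"jaw": 255},{"wx": 0,"wy": 0,"wz": 0,"tx": -0.001,"ty": 0,"tz": 0,"jaw": 255},{"wx": 0,"wy": 0,"wz": 0,"tx": -0.001,"ty": 0,"tz": 0,"jaw": 255},{"wx": 0,"wy": 0,"wz": 0,"tx": 0,"ty": 0,"tz": 0,"jaw": 255}])

```text
t: 8.25
eef_pos: [563.2, 380.3, 58.2]
tool_rot: [0.708, 0.706, 0.002, 0.0]
force: [1.4, 0.4, 8.2]
gripper_width: 20.9
grasp_force: 61.8
```

Call:
servo_tool(plan=[{"wx": 0,"wy": 0,"wz": 0,"tx": -0.001,"ty": 0,"tz": 0,"jaw": 255},{"wx": 0,"wy": 0,"wz": 0,"tx": -0.001,"ty": 0,"tz": 0,"jaw": 255},{"wx": 0,"wy": 0,"wz": 0,"tx": -0.001,"ty": 0,"tz": 0,"jaw": 255},{"wx": 0,"wy": 0,"wz": 0,"tx": 0,"ty": 0,"tz": 0,"jaw": 255}])

```text
t: 8.65
eef_pos: [563.2, 377.2, 58.2]
tool_rot: [0.708, 0.706, 0.002, 0.0]
force: [1.7, 0.5, 7.1]
gripper_width: 21.4
grasp_force: 61.8
```

Call:
servo_tool(plan=[{"wx": 0,"wy": 0,"wz": 0,"tx": -0.001,"ty": 0,"tz": 0,"jaw": 255},{"wx": 0,"wy": 0,"wz": 0,"tx": -0.001,"ty": 0,"tz": 0,"jaw": 255},{"wx": 0,"wy": 0,"wz": 0,"tx": -0.001,"ty": 0,"tz": 0,"jaw": 255},{"wx": 0,"wy": 0,"wz": 0,"tx": 0,"ty": 0,"tz": 0,"jaw": 255}])

```text
t: 9.05
eef_pos: [563.3, 374.2, 58.2]
tool_rot: [0.708, 0.706, 0.002, 0.0]
force: [1.4, 0.5, 7.2]
gripper_width: 20.9
grasp_force: 61.8
```

Call:
servo_tool(plan=[{"wx": 0,"wy": 0,"wz": 0,"tx": -0.001,"ty": 0,"tz": 0,"jaw": 255},{"wx": 0,"wy": 0,"wz": 0,"tx": -0.001,"ty": 0,"tz": 0,"jaw": 255},{"wx": 0,"wy": 0,"wz": 0,"tx": -0.001,"ty": 0,"tz": 0,"jaw": 255},{"wx": 0,"wy": 0,"wz": 0,"tx": 0,"ty": 0,"tz": 0,"jaw": 255}])

```text
t: 9.45
eef_pos: [563.3, 371.2, 58.2]
tool_rot: [0.708, 0.706, 0.002, 0.0]
force: [1.7, 0.4, 7.1]
gripper_width: 21.1
grasp_force: 61.8
```

Call:
servo_tool(plan=[{"wx": 0,"wy": 0,"wz": 0,"tx": -0.001,"ty": 0,"tz": 0,"jaw": 255},{"wx": 0,"wy": 0,"wz": 0,"tx": -0.001,"ty": 0,"tz": 0,"jaw": 255},{"wx": 0,"wy": 0,"wz": 0,"tx": -0.001,"ty": 0,"tz": 0,"jaw": 255},{"wx": 0,"wy": 0,"wz": 0,"tx": 0,"ty": 0,"tz": 0,"jaw": 255}])

```text
t: 9.85
eef_pos: [563.2, 368.2, 58.2]
tool_rot: [0.708, 0.706, 0.002, 0.0]
force: [1.2, 0.1, 7.5]
gripper_width: 21.5
grasp_force: 61.8
```

Call:
servo_tool(plan=[{"wx": 0,"wy": 0,"wz": 0,"tx": -0.001,"ty": 0,"tz": 0,"jaw": 255},{"wx": 0,"wy": 0,"wz": 0,"tx": -0.001,"ty": 0,"tz": 0,"jaw": 255},{"wx": 0,"wy": 0,"wz": 0,"tx": 0,"ty": 0,"tz": 0,"jaw": 255}])

```text
t: 10.15
eef_pos: [563.2, 366.9, 58.2]
tool_rot: [0.708, 0.707, 0.002, -0.0]
force: [1.4, 2.4, 6.0]
gripper_width: 21.1
grasp_force: 61.6
```

Run:
```python
from bench import ctrl
import cv2
a=ctrl.camera("scene")[:,:,::-1][170:300,200:350];cv2.imwrite("pics/s2.png",cv2.resize(a,None,fx=4.5,fy=4.5,interpolation=cv2.INTER_CUBIC))
```

```text
(no output)
```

View pics/s2.png

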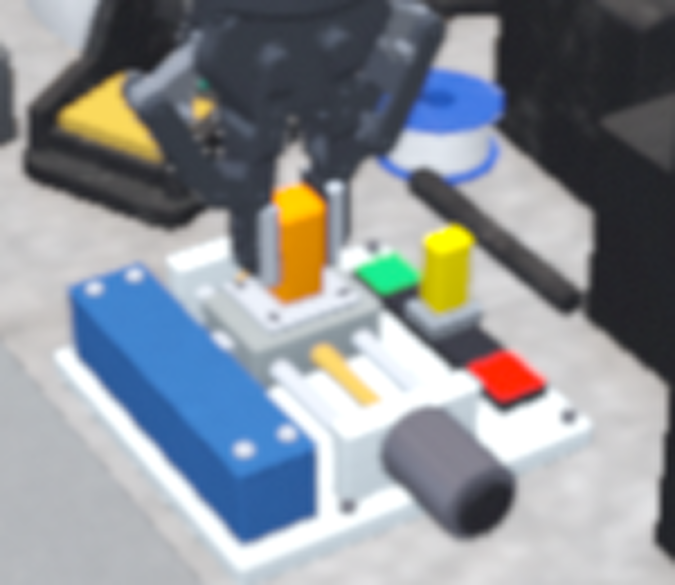

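The carriage has moved with the gripper, with the post (300,245) between the pads, and resistance is starting. I'll push a little further to confirm it.

Call:
servo_tool(plan=[{"wx": 0,"wy": 0,"wz": 0,"tx": -0.001,"ty": 0,"tz": 0,"jaw": 255},{"wx": 0,"wy": 0,"wz": 0,"tx": 0,"ty": 0,"tz": 0,"jaw": 255},{"wx": 0,"wy": 0,"wz": 0,"tx": 0,"ty": 0,"tz": 0,"jaw": 255}])

```text
t: 10.5
eef_pos: [563.3, 366.6, 58.2]
tool_rot: [0.707, 0.707, 0.002, -0.001]
force: [2.3, 5.2, 5.5]
gripper_width: 21.2
grasp_force: 61.5
```

Call:
servo_tool(plan=[{"wx": 0,"wy": 0,"wz": 0,"tx": -0.0005,"ty": 0,"tz": 0,"jaw": 255},{"wx": 0,"wy": 0,"wz": 0,"tx": 0,"ty": 0,"tz": 0,"jaw": 255},{"wx": 0,"wy": 0,"wz": 0,"tx": 0,"ty": 0,"tz": 0,"jaw": 255}])

```text
t: 10.8
eef_pos: [563.3, 366.6, 58.2]
tool_rot: [0.707, 0.707, 0.003, -0.001]
force: [2.2, 6.6, 4.5]
gripper_width: 21.4
grasp_force: 61.5
```

Call:
servo_tool(plan=[{"wx": 0,"wy": 0,"wz": 0,"tx": 0.002,"ty": 0,"tz": 0,"jaw": 255},{"wx": 0,"wy": 0,"wz": 0,"tx": 0.002,"ty": 0,"tz": 0,"jaw": 255},{"wx": 0,"wy": 0,"wz": 0,"tx": 0.002,"ty": 0,"tz": 0,"jaw": 255},{"wx": 0,"wy": 0,"wz": 0,"tx": 0.002,"ty": 0,"tz": 0,"jaw": 255},{"wx": 0,"wy": 0,"wz": 0,"tx": 0.002,"ty": 0,"tz": 0,"jaw": 255},{"wx": 0,"wy": 0,"wz": 0,"tx": 0.002,"ty": 0,"tz": 0,"jaw": 255},{"wx": 0,"wy": 0,"wz": 0,"tx": 0.002,"ty": 0,"tz": 0,"jaw": 255},{"wx": 0,"wy": 0,"wz": 0,"tx": 0.002,"ty": 0,"tz": 0,"jaw": 255},{"wx": 0,"wy": 0,"wz": 0,"tx": 0,"ty": 0,"tz": 0,"jaw": 255},{"wx": 0,"wy": 0,"wz": 0,"tx": 0,"ty": 0,"tz": 0,"jaw": 255}])

```text
t: 11.8
eef_pos: [563.3, 380.8, 58.2]
tool_rot: [0.708, 0.706, 0.002, 0.0]
force: [1.7, 0.7, 6.4]
gripper_width: 21.3
grasp_force: 61.8
```

Call:
servo_tool(plan=[{"wx": 0,"wy": 0,"wz": 0,"tx": 0.0004,"ty": 0,"tz": 0,"jaw": 255},{"wx": 0,"wy": 0,"wz": 0,"tx": 0,"ty": 0,"tz": 0,"jaw": 255},{"wx": 0,"wy": 0,"wz": 0,"tx": 0,"ty": 0,"tz": 0,"jaw": 255}])

```text
t: 12.1
eef_pos: [563.2, 380.9, 58.2]
tool_rot: [0.708, 0.706, 0.001, 0.0]
force: [1.5, -0.9, 8.2]
gripper_width: 20.9
grasp_force: 61.9
```

Call:
servo_tool(plan=[{"wx": 0,"wy": 0,"wz": 0,"tx": 0.0004,"ty": 0,"tz": 0,"jaw": 255},{"wx": 0,"wy": 0,"wz": 0,"tx": 0,"ty": 0,"tz": 0,"jaw": 255},{"wx": 0,"wy": 0,"wz": 0,"tx": 0,"ty": 0,"tz": 0,"jaw": 255}])

```text
t: 12.4
eef_pos: [563.2, 381.3, 58.2]
tool_rot: [0.708, 0.706, 0.001, 0.0]
force: [0.8, -0.7, 8.7]
gripper_width: 21.5
grasp_force: 61.9
```

Call:
servo_tool(plan=[{"wx": 0,"wy": 0,"wz": 0,"tx": 0,"ty": 0,"tz": 0,"jaw": 110},{"wx": 0,"wy": 0,"wz": 0,"tx": 0,"ty": 0,"tz": 0,"jaw": 110},{"wx": 0,"wy": 0,"wz": 0,"tx": 0,"ty": 0,"tz": 0,"jaw": 110},{"wx": 0,"wy": 0,"wz": 0,"tx": 0,"ty": 0,"tz": 0,"jaw": 110},{"wx": 0,"wy": 0,"wz": 0,"tx": 0,"ty": 0,"tz": -0.02,"jaw": 110},{"wx": 0,"wy": 0,"wz": 0,"tx": 0,"ty": 0,"tz": -0.03,"jaw": 110},{"wx": 0,"wy": 0,"wz": 0,"tx": 0,"ty": 0,"tz": -0.04,"jaw": 110},{"wx": 0,"wy": 0,"wz": 0,"tx": 0,"ty": 0,"tz": -0.03,"jaw": 110},{"wx": 0,"wy": 0,"wz": 0,"tx": 0,"ty": 0,"tz": 0,"jaw": 110}])

```text
t: 13.3
eef_pos: [564.6, 382.2, 181.7]
tool_rot: [0.708, 0.706, 0.004, 0.001]
force: [0.9, -0.3, 0.7]
gripper_width: 48.2
grasp_force: 0.0
```

Call:
servo_tool(plan=[{"wx": 0,"wy": 0,"wz": -0.1428,"tx": 0,"ty": 0,"tz": 0,"jaw": 110},{"wx": 0,"wy": 0,"wz": -0.1428,"tx": 0,"ty": 0,"tz": 0,"jaw": 110},{"wx": 0,"wy": 0,"wz": -0.1428,"tx": 0,"ty": 0,"tz": 0,"jaw": 110},{"wx": 0,"wy": 0,"wz": -0.1428,"tx": 0,"ty": 0,"tz": 0,"jaw": 110},{"wx": 0,"wy": 0,"wz": -0.1428,"tx": 0,"ty": 0,"tz": 0,"jaw": 110},{"wx": 0,"wy": 0,"wz": -0.1428,"tx": 0,"ty": 0,"tz": 0,"jaw": 110},{"wx": 0,"wy": 0,"wz": -0.1428,"tx": 0,"ty": 0,"tz": 0,"jaw": 110},{"wx": 0,"wy": 0,"wz": -0.1428,"tx": 0,"ty": 0,"tz": 0,"jaw": 110},{"wx": 0,"wy": 0,"wz": -0.1428,"tx": 0,"ty": 0,"tz": 0,"jaw": 110},{"wx": 0,"wy": 0,"wz": -0.1428,"tx": 0,"ty": 0,"tz": 0,"jaw": 110},{"wx": 0,"wy": 0,"wz": -0.1428,"tx": 0,"ty": 0,"tz": 0,"jaw": 110},{"wx": 0,"wy": 0,"wz": 0,"tx": 0.03,"ty": 0.002,"tz": 0,"jaw": 110},{"wx": 0,"wy": 0,"wz": 0,"tx": 0.033,"ty": 0.001,"tz": 0,"jaw": 110},{"wx": 0,"wy": 0,"wz": 0,"tx": 0,"ty": 0,"tz": 0.04,"jaw": 110},{"wx": 0,"wy": 0,"wz": 0,"tx": 0,"ty": 0,"tz": 0.04,"jaw": 110},{"wx": 0,"wy": 0,"wz": 0,"tx": 0,"ty": 0,"tz": 0,"jaw": 110},{"wx": 0,"wy": 0,"wz": 0,"tx": 0,"ty": 0,"tz": 0,"jaw": 110}])

```text
t: 15.0
eef_pos: [498.4, 383.0, 95.7]
tool_rot: [0.001, 1.0, -0.001, -0.001]
force: [0.8, 0.0, 1.3]
gripper_width: 49.0
grasp_force: 0.0
```

Run:
```python
from bench import ctrl
import cv2
a=ctrl.camera("scene")[:,:,::-1][140:300,200:380];cv2.imwrite("pics/s3.png",cv2.resize(a,None,fx=3.7,fy=3.7,interpolation=cv2.INTER_CUBIC))
```

```text
(no output)
```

View pics/s3.png

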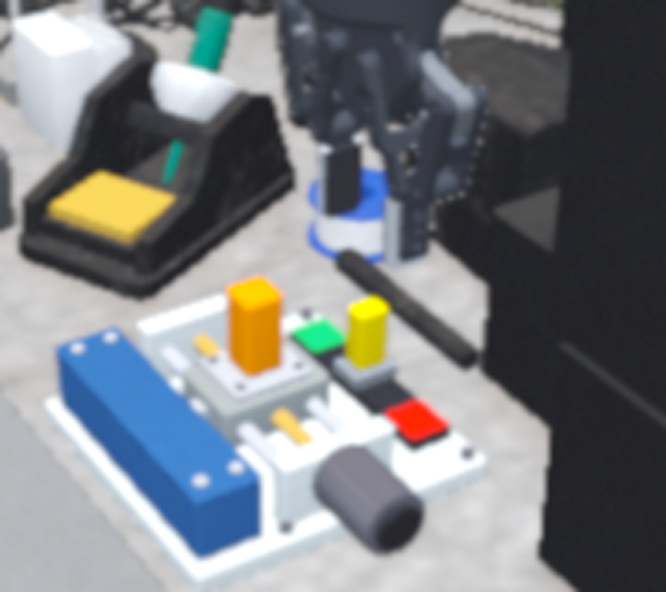

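The carriage is still where I left it, and the fingers straddle the flag (367,330) along the slide. Next I'll descend and grip it.

Call:
servo_tool(plan=[{"wx": 0,"wy": 0,"wz": 0,"tx": -0.002,"ty": 0.001,"tz": 0.025,"jaw": 110},{"wx": 0,"wy": 0,"wz": 0,"tx": 0,"ty": 0,"tz": 0.025,"jaw": 110},{"wx": 0,"wy": 0,"wz": 0,"tx": 0,"ty": 0,"tz": 0.01,"jaw": 110},{"wx": 0,"wy": 0,"wz": 0,"tx": 0,"ty": 0,"tz": 0,"jaw": 160},{"wx": 0,"wy": 0,"wz": 0,"tx": 0,"ty": 0,"tz": 0,"jaw": 255},{"wx": 0,"wy": 0,"wz": 0,"tx": 0,"ty": 0,"tz": 0,"jaw": 255},{"wx": 0,"wy": 0,"wz": 0,"tx": 0,"ty": 0,"tz": 0,"jaw": 255},{"wx": 0,"wy": 0,"wz": 0,"tx": 0,"ty": 0,"tz": 0,"jaw": 255}])

```text
t: 15.85
eef_pos: [502.3, 385.5, 38.2]
tool_rot: [0.001, 1.0, 0.001, 0.001]
force: [-0.6, 0.5, 6.6]
gripper_width: 12.8
grasp_force: 61.6
```

Call:
servo_tool(plan=[{"wx": 0,"wy": 0,"wz": 0,"tx": 0,"ty": 0.005,"tz": 0,"jaw": 255},{"wx": 0,"wy": 0,"wz": 0,"tx": 0,"ty": 0.005,"tz": 0,"jaw": 255},{"wx": 0,"wy": 0,"wz": 0,"tx": 0,"ty": 0.005,"tz": 0,"jaw": 255},{"wx": 0,"wy": 0,"wz": 0,"tx": 0,"ty": 0.005,"tz": 0,"jaw": 255},{"wx": 0,"wy": 0,"wz": 0,"tx": 0,"ty": 0.005,"tz": 0,"jaw": 255},{"wx": 0,"wy": 0,"wz": 0,"tx": 0,"ty": 0.005,"tz": 0,"jaw": 255},{"wx": 0,"wy": 0,"wz": 0,"tx": 0,"ty": 0.004,"tz": 0,"jaw": 255},{"wx": 0,"wy": 0,"wz": 0,"tx": 0,"ty": 0.003,"tz": 0,"jaw": 255},{"wx": 0,"wy": 0,"wz": 0,"tx": 0,"ty": 0,"tz": 0,"jaw": 255}])

```text
t: 16.75
eef_pos: [502.3, 423.0, 38.2]
tool_rot: [0.001, 1.0, 0.001, 0.001]
force: [-0.3, 0.5, 6.5]
gripper_width: 12.8
grasp_force: 61.7
```

Call:
servo_tool(plan=[{"wx": 0,"wy": 0,"wz": 0,"tx": 0,"ty": 0.002,"tz": 0,"jaw": 255},{"wx": 0,"wy": 0,"wz": 0,"tx": 0,"ty": 0.002,"tz": 0,"jaw": 255},{"wx": 0,"wy": 0,"wz": 0,"tx": 0,"ty": 0.002,"tz": 0,"jaw": 255},{"wx": 0,"wy": 0,"wz": 0,"tx": 0,"ty": 0.001,"tz": 0,"jaw": 255},{"wx": 0,"wy": 0,"wz": 0,"tx": 0,"ty": 0,"tz": 0,"jaw": 255}])

```text
t: 17.25
eef_pos: [502.2, 429.4, 38.2]
tool_rot: [0.001, 1.0, 0.001, 0.001]
force: [-0.1, -1.3, 6.6]
gripper_width: 12.6
grasp_force: 61.9
```

Call:
servo_tool(plan=[{"wx": 0,"wy": 0,"wz": 0,"tx": 0,"ty": 0.001,"tz": 0,"jaw": 255},{"wx": 0,"wy": 0,"wz": 0,"tx": 0,"ty": 0.001,"tz": 0,"jaw": 255},{"wx": 0,"wy": 0,"wz": 0,"tx": 0,"ty": 0.001,"tz": 0,"jaw": 255},{"wx": 0,"wy": 0,"wz": 0,"tx": 0,"ty": 0,"tz": 0,"jaw": 255}])

```text
t: 17.65
eef_pos: [502.2, 429.6, 38.2]
tool_rot: [0.002, 1.0, -0.002, 0.001]
force: [-1.2, -9.7, 11.6]
gripper_width: 13.1
grasp_force: 62.4
```

Call:
servo_tool(plan=[{"wx": 0,"wy": 0,"wz": 0,"tx": 0,"ty": 0,"tz": 0,"jaw": 110},{"wx": 0,"wy": 0,"wz": 0,"tx": 0,"ty": 0,"tz": 0,"jaw": 110},{"wx": 0,"wy": 0,"wz": 0,"tx": 0,"ty": -0.003,"tz": 0,"jaw": 110},{"wx": 0,"wy": 0,"wz": 0,"tx": 0,"ty": 0,"tz": 0,"jaw": 110},{"wx": 0,"wy": 0,"wz": 0,"tx": 0,"ty": 0,"tz": -0.02,"jaw": 110},{"wx": 0,"wy": 0,"wz": 0,"tx": 0,"ty": 0,"tz": -0.04,"jaw": 110},{"wx": 0,"wy": 0,"wz": 0,"tx": 0,"ty": 0,"tz": -0.04,"jaw": 110},{"wx": 0,"wy": 0,"wz": 0,"tx": 0,"ty": -0.02,"tz": -0.04,"jaw": 110},{"wx": 0,"wy": 0,"wz": 0,"tx": 0,"ty": -0.04,"tz": -0.04,"jaw": 110},{"wx": 0,"wy": 0,"wz": 0,"tx": 0,"ty": -0.04,"tz": -0.02,"jaw": 110},{"wx": 0,"wy": 0,"wz": 0,"tx": 0,"ty": -0.04,"tz": 0,"jaw": 110},{"wx": 0,"wy": 0,"wz": 0,"tx": 0,"ty": -0.04,"tz": 0,"jaw": 110},{"wx": 0,"wy": 0,"wz": 0,"tx": 0,"ty": 0,"tz": 0,"jaw": 110},{"wx": 0,"wy": 0,"wz": 0,"tx": 0,"ty": 0,"tz": 0,"jaw": 110}])

```text
t: 19.05
eef_pos: [501.1, 252.8, 231.9]
tool_rot: [0.002, 1.0, 0.0, 0.0]
force: [-0.8, -0.4, -0.0]
gripper_width: 48.8
grasp_force: 0.0
```

Run:
```python
from bench import ctrl
import cv2
a=ctrl.camera("scene")[:,:,::-1][205:300,205:335];cv2.imwrite("pics/s4.png",cv2.resize(a,None,fx=6,fy=6,interpolation=cv2.INTER_CUBIC))
```

```text
(no output)
```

View pics/s4.png

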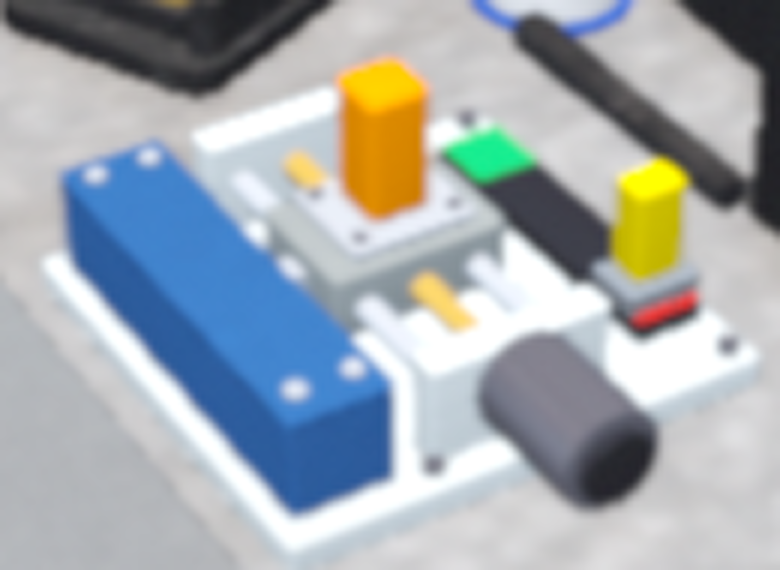

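The flag (650,175) stands over the red end at its stop. The post top is at (383,80), and I'll check that shift before handing in.

Run:
```python
from h import *
s=lambda p,z:crop("scene",p,(205,205),z)
print(s((383,80),91)-s((400,93),91), s((653,172),62)-s((570,105),62))
print(ctrl.finish_job())
```

```text
[ 0.54651909 -8.44496803] [-0.34454799 42.34281158]
the job is handed in; nothing more can be done
None
```

The free play measured about 29 mm (slightly over the 28 mm stated maximum, but well over 21 mm), so I left the carriage at the midpoint, slid the flag to its red-end stop, and handed the job in.

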